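Park a build plate behind the drop gate of its dock

TASK

Park the build plate fully home in its dock: tip its nose up over the yellow kerb, let the plate's own front edge lift the green drop gate, and slide it in against the back stop so that it lies flat and the gate drops shut behind it. Never touch the green gate with the robot, only with the plate, and leave the spool, scraper, jar and mug where they are.

Things in the scene. Friction and masses are not known exactly. Their poses are not given: they have to be found in the camera images.
- dock: White dock fixed on the desk, 150 mm wide (its x), 427 mm long (its y, from -115 to +312 mm); origin on the desk under the hump's crest; y points the way the plate goes in, z up. In order along y: hump, yellow kerb, bay. Bay floor 14 mm high, back stop's face at y = 304. Side guides 28 mm high, 135 mm apart; two hinge cheeks at y = 215, 54 mm high
- crest (a point): Top of the hump, 18 mm high, at dock y = 0. Behind it the rear ramp falls to 4 mm high at y = -115 (slope 0.12), ahead of it the front ramp falls to 5 mm at y = 95 (slope 0.133). The plate at first lies nose-down on the front ramp, blocked by the kerb; pressing its tail down (5 to 12 N, until it lies flush on the rear ramp) rocks it over the crest and brings its nose above the kerb
- kerb (a point): Middle of the top of the yellow kerb, a fixed bar across the dock, 22 mm high, from dock y = 104 to 112. With its nose over the kerb and the tail let go, the plate rocks forward on to the kerb and can be slid on over it; its tail drops behind the kerb at the end
- home (a point): Where plate_mid lies when the plate is parked home, flat on the bay floor and against the back stop: dock y = 214 mm, 18 mm high. Dock's axes
- plate_mid (a point): Centre of the build plate (half-way through its thickness): dark steel slab, 130 mm wide (its x), 180 mm long (its y, nose at +90), 8 mm thick, about 0.5 kg, centre of mass about 25 mm ahead of the middle; z is its upward normal. A red gear with a brass hub, 14 mm high, 74 mm across, is stuck on it 48 mm ahead of the middle
- plate_shelf (a point): On the plate's top face, in the middle of the 35 mm deep bare strip between its tail edge and the yellow push bar, 72 mm behind the plate's middle: the place to press and, against the bar, to push. The bar, 70 mm wide, 10 mm thick, stands 16 mm above the plate, its rear face 17 mm ahead of this point. Same axes as plate_mid
- plate_nose (a point): Middle of the plate's top front edge (the nose), 90 mm ahead of plate_mid. Same axes
- gate_hinge (a point): Green drop gate, 0.1 kg, falls by its weight. This point is on its hinge line, along the dock's x at dock y = 215 mm, 42 mm high. Two arms, 10 mm wide, 58 mm either side of the dock's middle line, run back towards the entry, joined only by a bridge bar right over the hinge (top 72 mm high); between them it is open, 100 mm wide
- pawl_tip (a point): Midway between the tips of the two pawls that end the gate's arms: dock y = 120 mm, 15 mm high when shut. The undersides slope (30 degrees) from here up and out to 43 mm high at dock y = 70; the nose, once above the kerb, slides in under the slopes and lifts the gate. The upright inner faces, at y = 120, hold the plate in: the gate falls behind the tail in the last 4 mm of travel
- gate (a joint): Angle of the gate in rad: 0 is down (shut), grows as it is lifted, about 0.1 to 0.4 while it rides on the plate
- spool: Bystander: spool of red filament lying flat, 160 mm diameter, 60 mm high, origin under its centre
- scraper: Bystander: scraper, 190 mm long, lying on the desk
- glue_jar: Bystander: jar, 64 mm diameter, 85 mm high, origin under its centre
- mug: Bystander: blue mug, 80 mm diameter, 90 mm high, origin under its centre
Mind the look-alikes: they are no part of the job. What is meant by the part that bears plate_mid is not orange or turquoise, and is the larger of those in its own colour.

How it is judged:
On the way:
1. the plate's nose is over the kerb and the gate is lifted, riding on the plate (y of plate_nose in the frame of dock above 0.118 m and z of plate_nose in the frame of dock above 0.02 m and value of joint gate above 0.08 rad), for 0.1 s.
At the end, for the whole second after the job is handed in: The plate lies flat (within 0.04 rad) on the bay floor, within 4 mm of home against the back stop and 6 mm of the dock's middle line, the gate is down behind it (below 0.012 rad) and still, and the spool, scraper, jar and mug are within 20 mm of where they were (y of plate_mid in the frame of dock between 0.21 and 0.218 m and x of plate_mid in the frame of dock between -0.006 and 0.006 m and z of plate_mid in the frame of dock between 0.014 and 0.022 m and angle between plate_mid's own z axis and vertical below 0.04 rad and value of joint gate below 0.012 rad and velocity of joint gate below 0.1 rad/s and distance of dock from where it was at the start of the episode below 0.005 m and distance of each of spool, scraper, glue_jar, mug from where it was at the start of the episode below 0.02 m); the robot touches nothing.
It fails at once if the robot touches the gate (contact force between any of the fingers, the arm and gate above 1 N).
It fails at once if a bystander is moved by more than 20 mm (distance of any of spool, scraper, glue_jar, mug from where it was at the start of the episode above 0.02 m).
It also fails if it takes over 40 s, if anything falls off the work surface, if the arm or the gripper's body presses on something with over 40 N, if the wrist force passes 120 N, or if a joint passes its speed limit or range.

ROBOT

A 6-joint arm with a two-finger parallel gripper is mounted at the origin on the work surface. World frame = base frame: x ahead of the robot, y to its left, z up, the work surface at z = 0. Lengths are in m, angles in rad, forces in N, time in s.
With the tool pointing down it reaches from about 0.4 to 0.925 m from the base axis. Payload 12.5 kg.
Tool frame: the origin (TCP) lies between the finger pads; the fingertips stand tcp_to_tips ahead of it and the grasp point (between the pads) lies 6 mm ahead of it (tcp_to_tips is the distance from the TCP to the fingertips, in m); z points along the fingers, x is the direction in which the jaws open and shut, and the axes are right-handed (so a half turn about z gives the same grasp; the last joint's range is limited). The gripper opens to 95 mm and grips with 3 to 60 N. Pads are 20 mm wide; open, the fingers measure 119 mm over their backs; the gripper's body (75 mm by 180 mm) begins 59 mm behind the grasp point.
Start: joints at [-1.229, 0.491, 1.559, -0, 1.092, -0.106], TCP at [0.271, -0.563, 0.24] pointing down, gripper open.
Joint ranges: [-3.1, 3.1], [-0.84, 2.19], [0.05, 2.79], [-1.13, 4.28], [0.06, 2.93], [-2.69, 2.69]. Speed limits (rad/s): [2.22, 2.22, 2.79, 3.14, 3.14, 3.14].

INTERFACE

Orientations are given as a 3x3 rotation matrix whose columns are the frame's x, y, z axes.
In Python, from bench import * gives the robot as it stands. The module is installed in compiled form; this text tells all that it offers.
- The arm moves only by the tool move_arm, never from a script. Its argument "moves" is a list of rows, each an object with "travel": the shift along the tool's x, y, z in cm, a list of three; "angular": the turn, a rotation vector about the tool's x, y, z in degrees, a list of three. A call has 1 to 20 rows; each row is the pose to reach, as a shift and turn from the pose measured when the call began, along the tool's axes at that moment; what a row does not reach only later rows make up. A row lasts 1/10 s, in which the tool goes at most 50 mm and 8.59 degrees, less where a joint would pass 70% of its speed; a pose out of reach is approached as far as the arm can. A call with a gripper value outside its range is refused whole. "claw" is the closure in counts, from 0 (fully open) to 255 (shut), set as the call begins (left out, the last holds). The fingers move at their own pace and stop on an object; "grip_force" is the grip in N (left out, the last holds). Time passes only in rows, so rows that repeat a pose let the fingers close. It gives the time, the measured TCP pose, the force and the opening at its end, in the units of the state.
- state(): the state, without advancing time (a new reading comes with each control period).
- read_camera(name): name is "scene" or "top" or "wrist"; returns a dict with "img" (480x640x3 uint8, red, green, blue), "fx", "fy", "cx", "cy" (pixels), "world_from_camera" (4x4, takes a point from camera to world coordinates); the wrist camera has in their place "tool_from_camera" (4x4, takes a point from camera to tool coordinates, whose origin is the TCP and whose axes are the tool frame's). Camera axes: x right, y down, z forward; pixel columns grow to the right and rows downward; lengths in m; the calibration is good to about 2 mm. The wrist camera is an equidistant fisheye: a pixel r from the principal point sees the ray r / f radians off the axis. A picture is of the moment at which its call begins: read the wrist's pose just before it. There is no depth.
- finish_job(): hands the job in, once; it reports no verdict.
Trained networks look in a picture, given as the dict that the camera call returned (one of the last four; its "shot" number tells which), for a name from the list of things; names that differ only in an ending like _2 or _b are one class to them, and where a whole thing is asked for, a point or a joint stands for the part that bears it (a point fixed in the world has none). Each returns a list of dicts, best first, with "confidence" (0 to 1); they miss things now and then, are a little off and sometimes report something else, mostly with a low value. They report only what shows in the picture. A call takes as long as a camera call. They do not tell look-alikes from the thing itself.
- find_in(name, picture): "bbox" ([left, top, width, height] in pixels, round what is visible of it).
- regions_of(name, picture): "pixels" (480x640 bool, what is visible of it) and "bbox" ([left, top, width, height] in pixels, round what is visible of it).
The state is a dict: "clock": time; "joint_pos": joint angles; "dq": joint speeds; "joint_efforts": joint torques, N m; "eef_pos": TCP position; "tool_rot": TCP orientation; "ft_force": force on the tool from outside, world axes, zero at the start; "torque": the same for the moment, N m; "finger_gap": finger opening in m.
Only numpy, scipy, OpenCV 4.12 (cv2) and the standard library are available. Lean on these libraries where they do the work, as an engineer would, in place of code of your own. Each camera call takes 0.05 s, during which the arm holds its last target. There are 200 camera calls.

## Working session

There is one attempt and no reset: what is moved stays moved. The work goes in short steps, Python scripts to look and compute and a tool call to move; the robot and the scene stay as the last step left them, time stands still between calls to the robot, and variables do not carry over. Pictures are saved under pics/ and viewed, about 8 in all and at most 12, crops included, and the job is handed in when it is done.

Besides the shell and the picture viewer there is one more tool, called after "Emit:" as name(argument=value, ...), one argument or row to a line, values as JSON. move_arm: Moves the arm, as the interface text tells. Its arguments: {"type":"object","properties":{"moves":{"type":"array"},"claw":{"type":"number"},"grip_force":{"type":"number"}},"required":["moves"]}

```bash
mkdir -p pics; cat > h.py <<'E'
from bench import *
import numpy as np, cv2
def save(p,n): cv2.imwrite('pics/'+n,cv2.cvtColor(p if isinstance(p,np.ndarray) else p['img'],cv2.COLOR_RGB2BGR))
def ray(p,u,v,z):
    T=p['world_from_camera'];d=T[:3,:3]@np.array([(u-p['cx'])/p['fx'],(v-p['cy'])/p['fy'],1]);o=T[:3,3]
    return o+d*(z-o[2])/d[2]
def proj(p,X):
    T=np.linalg.inv(p['world_from_camera']);c=T[:3,:3]@np.array(X)+T[:3,3]
    return np.array([p['cx']+p['fx']*c[0]/c[2],p['cy']+p['fy']*c[1]/c[2]])
E
python3 - <<'E'
from h import *
s=state();print(s)
for c in('top','scene'):
    p=read_camera(c);save(p,c+'1.png');print(c,p['fx'],p['cx'],p['cy'],p['world_from_camera'].round(3).tolist())
    for n in('dock','plate_mid','gate','spool','scraper','glue_jar','mug','kerb'):
        try:
            for r in find_in(n,p)[:4]: print(n,r['bbox'],round(r['confidence'],2))
        except Exception as e: print(n,e)
E
```

```text
{'clock': 0.0, 'joint_pos': array([-1.22856684e+00,  4.91540987e-01,  1.55947363e+00,  2.50260824e-06,
        1.09168968e+00, -1.05596948e-01]), 'dq': array([ 8.27751985e-04, -2.03262309e-04, -4.87773441e-04, -1.12804697e-03,
       -2.39445446e-05, -1.16748234e-03]), 'joint_efforts': array([-1.23725753e-03, -6.12651157e+01, -2.58185810e+01,  6.92220521e-02,
        4.83078626e-02, -1.30154640e-04]), 'eef_pos': array([ 0.27057604, -0.5631441 ,  0.23906494]), 'tool_rot': array([[ 4.33006081e-01, -9.01390923e-01, -3.70961950e-04],
       [-9.01390322e-01, -4.33006223e-01,  1.04792226e-03],
       [-1.10521645e-03, -1.19375199e-04, -9.99999382e-01]]), 'ft_force': array([ 0.84283687, -0.79559729, -0.6236071 ]), 'torque': array([-0.03605079,  0.03393379, -0.04463348]), 'finger_gap': 0.0950594900414089}
top 588.1495662522703 321.074684473058 233.6012527091827 [[0.017, -0.993, 0.114, 0.39], [-1.0, -0.018, -0.015, 0.021], [0.017, -0.113, -0.993, 1.545], [0.0, 0.0, 0.0, 1.0]]
dock [242.4, 201.4, 170.8, 74.2] 0.9
plate_mid [381.7, 128.4, 53.3, 59.6] 0.81
plate_mid [326.3, 208.3, 72.9, 54.3] 0
[... 265 characters left out ...]
4, 58.7, 53.9] 0.51
mug [459.4, 269.3, 48.6, 32.6] 0.75
kerb [243.2, 200.7, 168.8, 77.6] 0.89
scene 593.8760570005583 326.0271807677027 235.03444055176493 [[-0.714, 0.431, -0.552, 1.502], [0.7, 0.416, -0.581, 0.999], [-0.021, -0.801, -0.599, 1.081], [0.0, 0.0, 0.0, 1.0]]
dock [253.9, 204.5, 143.6, 87.1] 0.57
plate_mid [306.5, 176.0, 65.0, 31.7] 0.96
plate_mid [400.7, 223.1, 46.4, 28.6] 0.93
plate_mid [264.3, 207.6, 72.6, 41.3] 0.58
gate [299.1, 218.2, 71.4, 42.2] 0.94
spool [186.5, 180.1, 53.9, 38.0] 0.67
scraper [224.7, 266.4, 63.2, 40.2] 0.86
glue_jar [471.6, 286.2, 31.4, 39.4] 0.7
mug [252.8, 155.8, 30.6, 31.3] 0.98
kerb [252.9, 202.3, 145.9, 83.7] 0.78
kerb [300.6, 218.2, 69.2, 44.3] 0.7
```

```bash
python3 - <<'E'
import cv2
i=cv2.imread('pics/top1.png');cv2.imwrite('pics/t2.png',cv2.resize(i[160:300,220:420],None,fx=4,fy=4,interpolation=cv2.INTER_CUBIC))
E
```

```text
(no output)
```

View pics/top1.png

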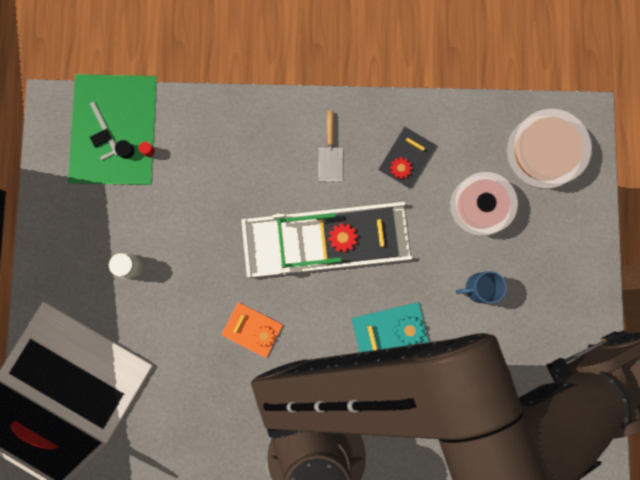

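View pics/t2.png

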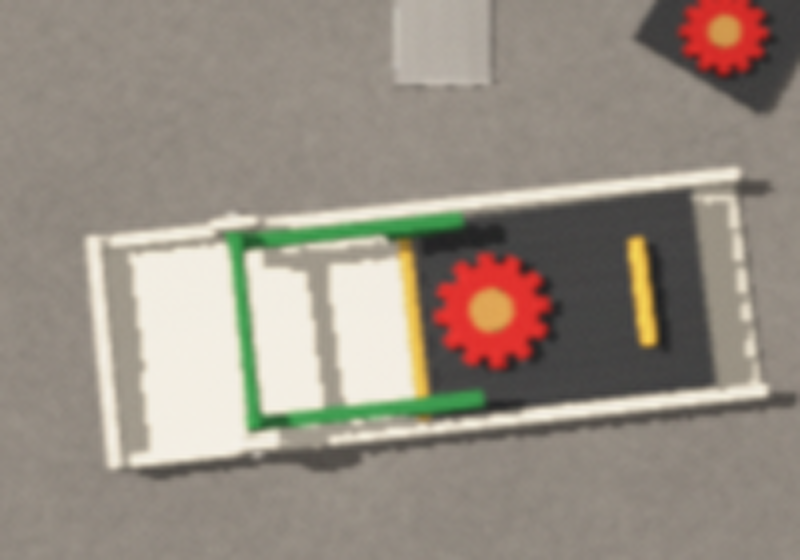

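The top view shows the real plate in the dock: gear at about (342,237), bar at (381,233), pointing image-left (+y world). The orange, turquoise and smaller dark plates lie outside the dock. I'll fit the dock and plate poses next.

```bash
cat > fit.py <<'E'
from h import *
from scipy.optimize import least_squares
p=read_camera('top')
c=lambda U,V:((U+.5)/4-.5+220,(V+.5)/4-.5+160)
obs=[c(740,168),c(770,397),c(86,237),c(110,470)]
mod=[(.075,-.115,.028),(-.075,-.115,.028),(.075,.312,.028),(-.075,.312,.028)]
def X(q,m):
    a=q[2];return [q[0]+np.cos(a)*m[0]-np.sin(a)*m[1],q[1]+np.sin(a)*m[0]+np.cos(a)*m[1],m[2]]
f=lambda q:np.concatenate([proj(p,X(q,m))-o for m,o in zip(mod,obs)])
r=least_squares(f,[.5,0,0]);q=r.x;print('dock x y yaw',q,'res',r.fun.round(1))
def todock(u,v,z):
    w=ray(p,u,v,z);a=q[2];d=w[:2]-q[:2];return np.array([np.cos(a)*d[0]+np.sin(a)*d[1],-np.sin(a)*d[0]+np.cos(a)*d[1]])
for n,(U,V),z in [('crest?',(0,0),0),('kerb L',(405,240),.022),('kerb R',(424,415),.022),('bar rear top',(642,238),.047),('bar rear bot',(658,344),.047),('tail top',(692,192),.036),('tail bot',(716,385),.036),('hub',(491,309),.032),('bridge',(240,300),.072)]:
    print(n,(1e3*todock(*c(U,V),z)).round(1))
np.save('dock.npy',q)
import bench;print([n for n in dir(bench) if n[0]!='_'])
try: print(bench.tcp_to_tips)
except Exception as e: print(e)
E
python3 fit.py
```

```text
dock x y yaw [ 0.56249197 -0.11441051  0.12713219] res [-0.2  0.2 -0.4 -0.2  0.5  0.4  0.1 -0.3]
crest? [245.8 358.1]
kerb L [ 52.7 107.4]
kerb R [-62.4 107.8]
bar rear top [ 34.1 -43.6]
bar rear bot [-35.  -45.5]
tail top [ 61.9 -81.1]
tail bot [-64.6 -80.9]
hub [ 0.5 57.4]
bridge [ 19.2 216.4]
['MotionError', 'find_in', 'finish_job', 'read_camera', 'regions_of', 'state', 'tcp_to_tips']
0.025
```

```bash
cat > go.py <<'E'
from h import *
import sys
from scipy.spatial.transform import Rotation as R
q=np.load('dock.npy')
a=q[2];D=np.array([[np.cos(a),-np.sin(a),0],[np.sin(a),np.cos(a),0],[0,0,1]])
o=np.array([q[0],q[1],0])
s=state();Rt=s['tool_rot'];tip=s['eef_pos']+.025*Rt[:,2]
print('t',round(s['clock'],2),'tip dock mm',(1e3*D.T@(tip-o)).round(1),'F dock',(D.T@s['ft_force']).round(1))
G=np.column_stack([-D[:,1],-D[:,0],[0,0,-1]])
print('dR deg',np.degrees(R.from_matrix(Rt.T@G).as_rotvec()).round(1))
for arg in sys.argv[1:]:
    t=np.array(eval(arg))/1e3; tcp=o+D@t-.025*G[:,2]
    print(arg,'travel cm',(100*Rt.T@(tcp-s['eef_pos'])).round(2))
E
python3 go.py 0,-61,150 0,-61,60
```

```text
t 0.95 tip dock mm [-346.4 -408.3  214.7] F dock [ 0.5 -0.4  0.4]
dR deg [-0.  -0.  18.4]
0,-61,150 travel cm [-22.04 -43.82   6.47]
0,-61,60 travel cm [-22.04 -43.82  15.47]
```

Emit:
move_arm(
  moves=[
    {"travel":[-4.4,-8.8,0],"angular":[0,0,6]},
    {"travel":[-8.8,-17.5,0],"angular":[0,0,12]},
    {"travel":[-13.2,-26.3,0],"angular":[0,0,18.4]},
    {"travel":[-17.6,-35,0],"angular":[0,0,18.4]},
    {"travel":[-22.04,-43.82,3],"angular":[0,0,18.4]},
    {"travel":[-22.04,-43.82,6.5],"angular":[0,0,18.4]},
    {"travel":[-22.04,-43.82,6.5],"angular":[0,0,18.4]},
    {"travel":[-22.04,-43.82,6.5],"angular":[0,0,18.4]},
    {"travel":[-22.04,-43.82,6.5],"angular":[0,0,18.4]},
    {"travel":[-22.04,-43.82,9],"angular":[0,0,18.4]},
    {"travel":[-22.04,-43.82,13],"angular":[0,0,18.4]},
    {"travel":[-22.04,-43.82,14.5],"angular":[0,0,18.4]},
    {"travel":[-22.04,-43.82,14.5],"angular":[0,0,18.4]},
    {"travel":[-22.04,-43.82,14.5],"angular":[0,0,18.4]},
  ],
  claw=255,
  grip_force=20,
)

```text
clock: 2.35
eef_pos: [0.5705, -0.1753, 0.0952]
tool_rot: [[0.126, -0.992, 0.0], [-0.992, -0.126, -0.0], [0.0, -0.0, -1.0]]
ft_force: [1.0, 0.2, 0.1]
finger_gap: 0.0004
```

```bash
python3 go.py 0,-61,40 0,-61,30; python3 - <<'E'
from h import *
p=read_camera('wrist');save(p,'w1.png')
E
```

```text
t 2.35 tip dock mm [  0.2 -61.4  70.2] F dock [1.  0.1 0.1]
dR deg [-0. -0. -0.]
0,-61,40 travel cm [-0.04  0.02  3.02]
0,-61,30 travel cm [-0.04  0.02  4.02]
```

View pics/w1.png

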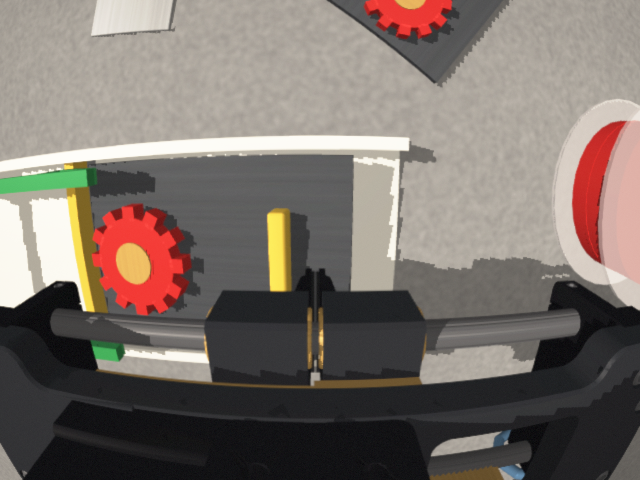

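The tip, at about (318,270), sits over the bare strip between the bar and the tail. I'll press now.

Emit:
move_arm(
  moves=[
    {"travel":[0,0,2],"angular":[0,0,0]},
    {"travel":[0,0,3.4],"angular":[0,0,0]},
    {"travel":[0,0,4],"angular":[0,0,0]},
    {"travel":[0,0,4.5],"angular":[0,0,0]},
    {"travel":[0,0,4.9],"angular":[0,0,0]},
    {"travel":[0,0,4.9],"angular":[0,0,0]},
    {"travel":[0,0,4.9],"angular":[0,0,0]},
  ],
)

```text
clock: 3.1
eef_pos: [0.571, -0.1758, 0.0473]
tool_rot: [[0.126, -0.992, 0.002], [-0.992, -0.126, -0.001], [0.002, -0.002, -1.0]]
ft_force: [0.1, -3.9, 3.4]
finger_gap: 0.0005
```

```bash
python3 go.py 0,-61,18 
```

```text
t 3.1 tip dock mm [  0.7 -62.   22.3] F dock [-0.4 -3.9  3.4]
dR deg [-0.1 -0.1 -0. ]
0,-61,18 travel cm [-0.1   0.07  0.43]
```

Emit:
move_arm(
  moves=[
    {"travel":[0,0.05,0.2],"angular":[0,0,0]},
    {"travel":[0,0.05,0.4],"angular":[0,0,0]},
    {"travel":[0,0.05,0.45],"angular":[0,0,0]},
    {"travel":[0,0.05,0.45],"angular":[0,0,0]},
  ],
)

```text
clock: 3.5
eef_pos: [0.571, -0.176, 0.0442]
tool_rot: [[0.126, -0.992, 0.004], [-0.992, -0.126, -0.002], [0.002, -0.004, -1.0]]
ft_force: [-1.9, -0.9, 17.5]
finger_gap: 0.0009
```

```bash
python3 go.py 0,-50,19 0,-30,22; python3 - <<'E'
from h import *
p=read_camera('scene');save(cv2.resize(p['img'][150:300,230:430],None,fx=4,fy=4,interpolation=cv2.INTER_CUBIC),'s2.png')
E
```

```text
t 3.5 tip dock mm [  0.7 -62.2  19.2] F dock [-2.  -0.6 17.5]
dR deg [-0.2 -0.1 -0. ]
0,-50,19 travel cm [-1.22  0.07  0.01]
0,-30,22 travel cm [-3.22  0.07 -0.29]
```

View pics/s2.png

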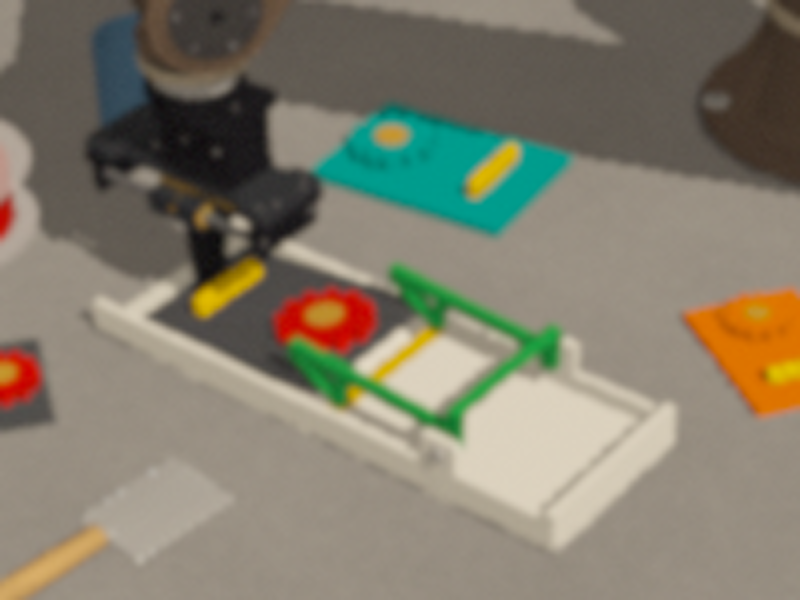

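The plate is pressed flush (17 N), with its nose raised just behind the kerb. I'll push forward up the ramp while still pressing.

Emit:
move_arm(
  moves=[
    {"travel":[-0.4,0.07,0.06],"angular":[0,0,0]},
    {"travel":[-0.8,0.07,0.02],"angular":[0,0,0]},
    {"travel":[-1.2,0.07,-0.03],"angular":[0,0,0]},
    {"travel":[-1.6,0.07,-0.08],"angular":[0,0,0]},
    {"travel":[-1.6,0.07,-0.08],"angular":[0,0,0]},
  ],
)

```text
clock: 4.05
eef_pos: [0.5697, -0.1614, 0.046]
tool_rot: [[0.126, -0.992, 0.008], [-0.992, -0.126, -0.005], [0.006, -0.007, -1.0]]
ft_force: [3.0, -9.2, 8.6]
finger_gap: 0.0006
```

```bash
python3 go.py 0,-40,21 0,-30,22; python3 - <<'E'
from h import *
p=read_camera('wrist');save(p,'w2.png')
E
```

```text
t 4.05 tip dock mm [  1.3 -47.7  21. ] F dock [ 1.8 -9.5  8.6]
dR deg [-0.4 -0.3 -0. ]
0,-40,21 travel cm [-0.75  0.12 -0.  ]
0,-30,22 travel cm [-1.75  0.12 -0.11]
```

View pics/w2.png

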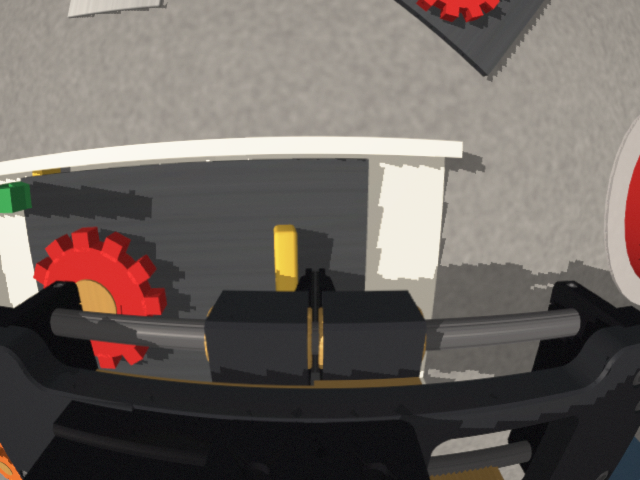

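Emit:
move_arm(
  moves=[
    {"travel":[-0.6,0.12,0.1],"angular":[-0.4,-0.3,0]},
    {"travel":[-1.0,0.12,0.05],"angular":[-0.4,-0.3,0]},
    {"travel":[-1.4,0.12,0.02],"angular":[-0.4,-0.3,0]},
    {"travel":[-1.8,0.12,-0.03],"angular":[-0.4,-0.3,0]},
    {"travel":[-2.2,0.12,-0.08],"angular":[-0.4,-0.3,0]},
    {"travel":[-2.4,0.12,-0.08],"angular":[-0.4,-0.3,0]},
    {"travel":[-2.4,0.12,-0.08],"angular":[-0.4,-0.3,0]},
  ],
)

```text
clock: 4.8
eef_pos: [0.5681, -0.1403, 0.0492]
tool_rot: [[0.127, -0.992, 0.008], [-0.992, -0.127, -0.005], [0.006, -0.008, -1.0]]
ft_force: [2.1, -16.4, 19.8]
finger_gap: 0.0006
```

```bash
python3 go.py 0,-20,24 0,-10,30; python3 - <<'E'
from h import *
p=read_camera('scene');save(cv2.resize(p['img'][150:300,230:430],None,fx=4,fy=4,interpolation=cv2.INTER_CUBIC),'s3.png')
E
```

```text
t 4.8 tip dock mm [  2.5 -26.5  24.2] F dock [  0.  -16.5  19.8]
dR deg [-0.4 -0.3 -0. ]
0,-20,24 travel cm [-0.64  0.23  0.01]
0,-10,30 travel cm [-1.64  0.23 -0.6 ]
```

View pics/s3.png

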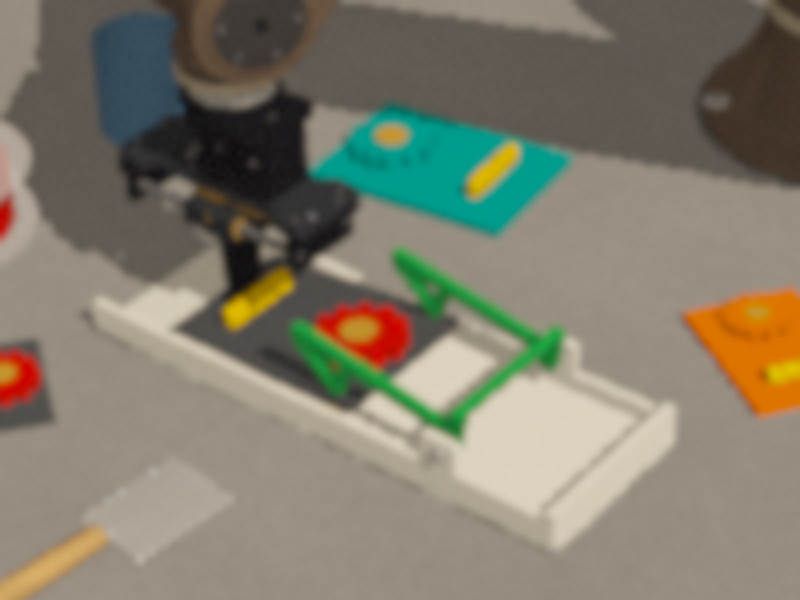

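The nose is past the kerb and the gate rides on the plate. I'll release the tail and slide on.

Emit:
move_arm(
  moves=[
    {"travel":[0.2,0.23,-0.3],"angular":[-0.4,-0.3,0]},
    {"travel":[0.1,0.23,-0.8],"angular":[-0.4,-0.3,0]},
    {"travel":[0.1,0.23,-0.8],"angular":[-0.4,-0.3,0]},
    {"travel":[-0.4,0.23,-0.8],"angular":[-0.4,-0.3,0]},
    {"travel":[-0.9,0.23,-0.8],"angular":[-0.4,-0.3,0]},
    {"travel":[-1.4,0.23,-0.8],"angular":[-0.4,-0.3,0]},
    {"travel":[-1.9,0.23,-0.8],"angular":[-0.4,-0.3,0]},
    {"travel":[-2.4,0.23,-0.8],"angular":[-0.4,-0.3,0]},
    {"travel":[-2.4,0.23,-0.8],"angular":[-0.4,-0.3,0]},
  ],
)

```text
clock: 5.75
eef_pos: [0.5634, -0.1165, 0.0574]
tool_rot: [[0.127, -0.992, 0.003], [-0.992, -0.127, -0.001], [0.002, -0.002, -1.0]]
ft_force: [1.5, -4.9, 5.5]
finger_gap: 0.0003
```

```bash
python3 go.py 0,10,33 0,20,33; python3 - <<'E'
from h import *
p=read_camera('scene');save(cv2.resize(p['img'][150:300,230:430],None,fx=4,fy=4,interpolation=cv2.INTER_CUBIC),'s4.png')
E
```

```text
t 5.75 tip dock mm [ 0.6 -2.3 32.4] F dock [ 0.9 -5.   5.5]
dR deg [-0.1 -0.1  0. ]
0,10,33 travel cm [-1.22  0.06 -0.06]
0,20,33 travel cm [-2.22  0.06 -0.07]
```

View pics/s4.png

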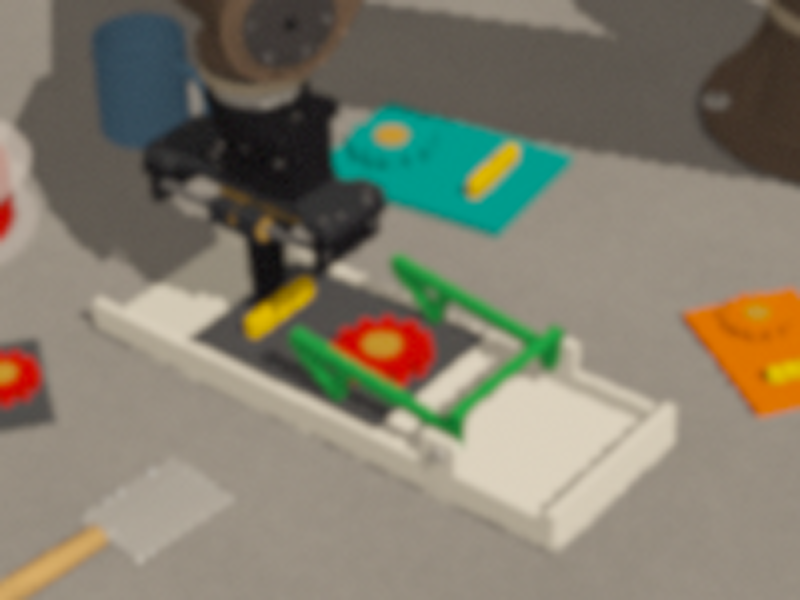

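The plate now rides on the kerb. It seems to be tipping nose-down against the finger (5 N up), so I'll hold the tail low while the nose gets further in, then ease it up.

Emit:
move_arm(
  moves=[
    {"travel":[-0.3,0.05,0.1],"angular":[0,0,0]},
    {"travel":[-0.8,0.05,0.15],"angular":[0,0,0]},
    {"travel":[-1.3,0.05,0.15],"angular":[0,0,0]},
    {"travel":[-1.8,0.05,0.15],"angular":[0,0,0]},
    {"travel":[-2.3,0.05,0.15],"angular":[0,0,0]},
    {"travel":[-2.8,0.05,0.15],"angular":[0,0,0]},
    {"travel":[-3.3,0.05,0.15],"angular":[0,0,0]},
    {"travel":[-3.8,0.05,0.15],"angular":[0,0,0]},
    {"travel":[-3.8,0.05,0.15],"angular":[0,0,0]},
  ],
)

```text
clock: 6.7
eef_pos: [0.5595, -0.0803, 0.0577]
tool_rot: [[0.128, -0.992, 0.007], [-0.992, -0.128, -0.004], [0.005, -0.007, -1.0]]
ft_force: [-0.9, -15.4, 20.4]
finger_gap: 0.0006
```

```bash
python3 go.py 0,50,31 0,70,37; python3 - <<'E'
from h import *
p=read_camera('scene');save(cv2.resize(p['img'][150:300,230:430],None,fx=4,fy=4,interpolation=cv2.INTER_CUBIC),'s5.png')
E
```

```text
t 6.7 tip dock mm [ 1.5 34.1 32.7] F dock [ -2.8 -15.2  20.4]
dR deg [-0.4 -0.3  0.1]
0,50,31 travel cm [-1.58  0.13  0.16]
0,70,37 travel cm [-3.58  0.12 -0.45]
```

View pics/s5.png

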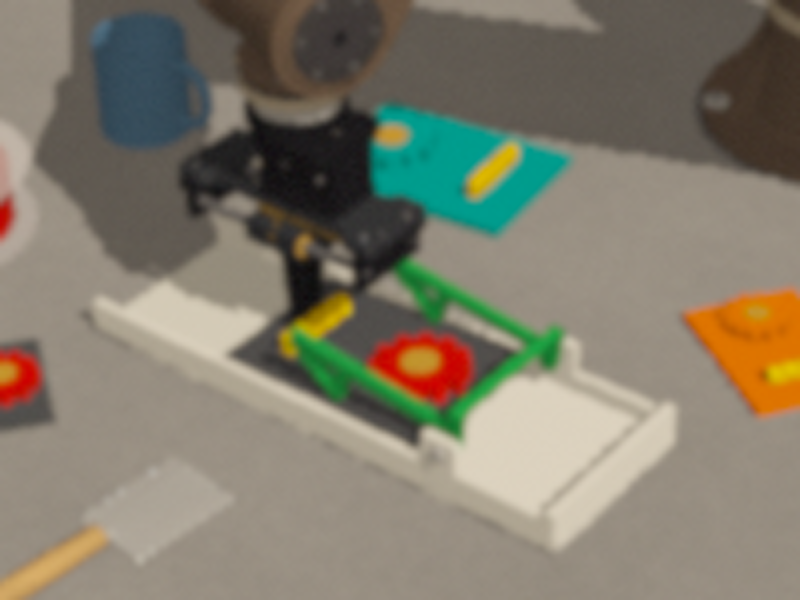

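Emit:
move_arm(
  moves=[
    {"travel":[0.1,0.1,-0.2],"angular":[-0.4,-0.3,0]},
    {"travel":[0.1,0.1,-0.3],"angular":[-0.4,-0.3,0]},
    {"travel":[0.1,0.1,-0.3],"angular":[-0.4,-0.3,0]},
  ],
)

```text
clock: 7.05
eef_pos: [0.5584, -0.0809, 0.0604]
tool_rot: [[0.128, -0.992, -0.001], [-0.992, -0.128, 0.0], [-0.001, 0.001, -1.0]]
ft_force: [0.8, -0.2, 0.7]
finger_gap: 0.0002
```

```bash
python3 go.py 0,50,36; python3 - <<'E'
from h import *
p=read_camera('wrist');save(p,'w3.png')
E
```

```text
t 7.05 tip dock mm [ 0.1 33.7 35.4] F dock [ 0.7 -0.3  0.7]
dR deg [0.1 0.  0.1]
0,50,36 travel cm [-1.63  0.01 -0.05]
```

View pics/w3.png

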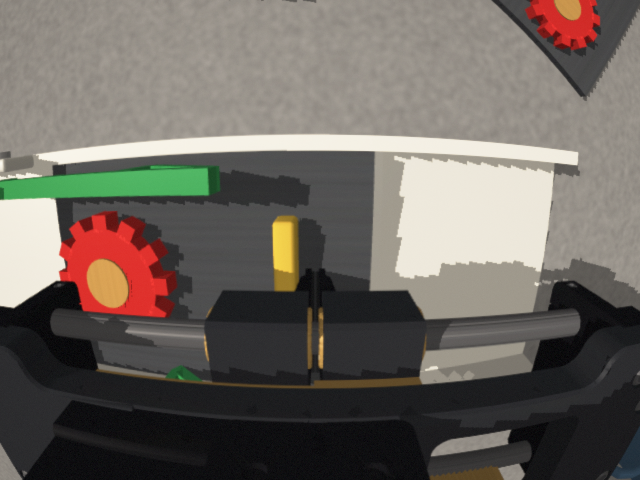

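The force is gone at z = 35 and the plate is straight, with the finger right behind the bar. I'll keep pushing a little higher.

Emit:
move_arm(
  moves=[
    {"travel":[-0.4,0,-0.15],"angular":[0,0,0]},
    {"travel":[-0.8,0,-0.2],"angular":[0,0,0]},
    {"travel":[-1.2,0,-0.2],"angular":[0,0,0]},
    {"travel":[-1.6,0,-0.2],"angular":[0,0,0]},
    {"travel":[-2.0,0,-0.2],"angular":[0,0,0]},
    {"travel":[-2.0,0,-0.2],"angular":[0,0,0]},
  ],
)

```text
clock: 7.7
eef_pos: [0.5555, -0.0603, 0.0622]
tool_rot: [[0.129, -0.992, -0.002], [-0.992, -0.129, 0.001], [-0.001, 0.002, -1.0]]
ft_force: [-0.4, 0.8, -1.0]
finger_gap: 0.0004
```

```bash
python3 go.py 0,70,37
```

```text
t 7.7 tip dock mm [-0.1 54.6 37.2] F dock [-0.3  0.9 -1. ]
dR deg [0.1 0.1 0.1]
0,70,37 travel cm [-1.54 -0.01  0.03]
```

```bash
cat > yb.py <<'E'
from h import *
p=read_camera('wrist');i=p['img'].astype(int)
m=((i[...,0]>150)&(i[...,1]>120)&(i[...,2]<80)).astype(np.uint8)
n,l,st,_=cv2.connectedComponentsWithStats(m)
print([st[k].tolist() for k in range(1,n) if st[k][4]>100])
g=((i[...,1]>100)&(i[...,0]<60)&(i[...,2]<100)).astype(np.uint8)
n,l,st,_=cv2.connectedComponentsWithStats(g)
print('green',[st[k].tolist() for k in range(1,n) if st[k][4]>100])
d=((i.sum(2)<260)&(i.max(2)-i.min(2)<20))[200]; print('tail col row200',np.where(d)[0].max(),'min',np.where(d)[0].min())
save(p,'wlast.png')
E
python3 yb.py
```

```text
[[578, 0, 24, 28, 504], [276, 216, 22, 74, 1369]]
green [[191, 162, 74, 5, 178], [0, 243, 15, 65, 129]]
tail col row200 375 min 64
```

The bar is still against the finger (columns 276-298). Continuing.

Emit:
move_arm(
  moves=[
    {"travel":[-0.5,0,0],"angular":[0,0,0]},
    {"travel":[-1.0,0,0],"angular":[0,0,0]},
    {"travel":[-1.5,0,0],"angular":[0,0,0]},
    {"travel":[-2.0,0,0.05],"angular":[0,0,0]},
    {"travel":[-2.5,0,0.1],"angular":[0,0,0]},
    {"travel":[-3.0,0,0.1],"angular":[0,0,0]},
    {"travel":[-3.5,0,0.2],"angular":[0,0,0]},
    {"travel":[-4.0,0,0.2],"angular":[0,0,0]},
    {"travel":[-4.5,0,0.2],"angular":[0,0,0]},
    {"travel":[-4.5,0,0.2],"angular":[0,0,0]},
  ],
)

```text
clock: 8.75
eef_pos: [0.5495, -0.0151, 0.0602]
tool_rot: [[0.129, -0.992, -0.002], [-0.992, -0.129, 0.001], [-0.001, 0.002, -1.0]]
ft_force: [-0.1, 0.0, 1.4]
finger_gap: 0.0006
```

```bash
python3 go.py 0,125,34 0,140,34; python3 yb.py
```

```text
t 8.75 tip dock mm [ -0.3 100.2  35.2] F dock [-0.1  0.   1.4]
dR deg [0.1 0.1 0.1]
0,125,34 travel cm [-2.48 -0.03  0.13]
0,140,34 travel cm [-3.98 -0.03  0.13]
[[628, 15, 12, 29, 266], [277, 216, 21, 73, 1196]]
green [[278, 160, 113, 7, 270], [43, 177, 24, 104, 240]]
tail col row200 375 min 64
```

View pics/wlast.png

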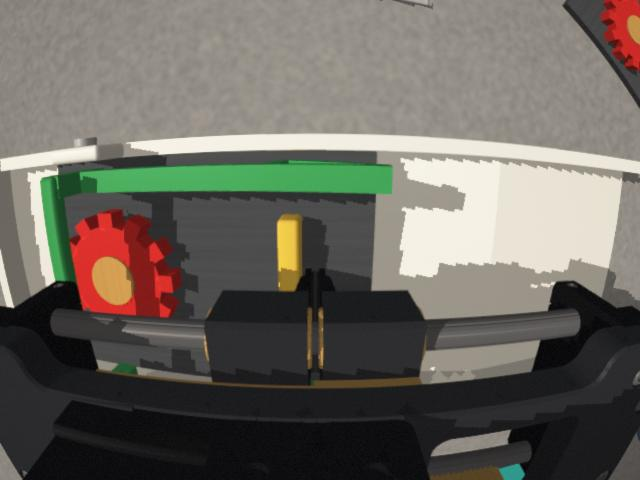

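All is going to plan: the gate rides on the plate and the plate is straight. The bridge stays under the gripper body with about 30 mm of clearance.

Emit:
move_arm(
  moves=[
    {"travel":[-0.5,0,0],"angular":[0,0,0]},
    {"travel":[-1.0,0,0.1],"angular":[0,0,0]},
    {"travel":[-1.5,0,0.15],"angular":[0,0,0]},
    {"travel":[-2.0,0,0.2],"angular":[0,0,0]},
    {"travel":[-2.5,0,0.25],"angular":[0,0,0]},
    {"travel":[-3.0,0,0.3],"angular":[0,0,0]},
    {"travel":[-3.5,0,0.35],"angular":[0,0,0]},
    {"travel":[-4.0,0,0.4],"angular":[0,0,0]},
    {"travel":[-4.4,0,0.5],"angular":[0,0,0]},
    {"travel":[-4.4,0,0.5],"angular":[0,0,0]},
  ],
)

```text
clock: 9.8
eef_pos: [0.5439, 0.0287, 0.0555]
tool_rot: [[0.129, -0.992, -0.002], [-0.992, -0.129, 0.001], [-0.002, 0.001, -1.0]]
ft_force: [-0.4, -0.6, 0.3]
finger_gap: 0.0006
```

```bash
python3 go.py 0,153,28; python3 yb.py
```

```text
t 9.8 tip dock mm [ -0.3 144.4  30.5] F dock [-0.5 -0.5  0.3]
dR deg [0.1 0.1 0.1]
0,153,28 travel cm [-0.87 -0.03  0.26]
[[383, 152, 17, 9, 133], [378, 197, 20, 84, 1380], [283, 214, 21, 58, 1066], [93, 258, 39, 48, 754]]
green [[299, 161, 184, 9, 271], [120, 171, 32, 145, 402]]
tail col row200 406 min 58
```

Emit:
move_arm(
  moves=[
    {"travel":[-0.3,0,0.1],"angular":[0,0,0]},
    {"travel":[-0.6,0,0.25],"angular":[0,0,0]},
    {"travel":[-0.9,0,0.25],"angular":[0,0,0]},
    {"travel":[-1.1,0,0.25],"angular":[0,0,0]},
    {"travel":[-1.1,0,0.25],"angular":[0,0,0]},
  ],
)

```text
clock: 10.35
eef_pos: [0.5431, 0.0376, 0.0546]
tool_rot: [[0.13, -0.992, 0.0], [-0.992, -0.13, -0.001], [0.001, -0.0, -1.0]]
ft_force: [-5.3, -22.6, 25.7]
finger_gap: 0.0007
```

```bash
python3 go.py 0,153,28; python3 yb.py
```

```text
t 10.35 tip dock mm [  0.  153.2  29.6] F dock [ -8.1 -21.7  25.7]
dR deg [-0.  -0.1  0.2]
0,153,28 travel cm [0.02 0.   0.16]
[[399, 153, 19, 9, 128], [393, 196, 23, 87, 1485], [283, 215, 21, 56, 1064], [92, 259, 43, 49, 909]]
green [[384, 161, 115, 24, 291], [221, 163, 160, 3, 229], [141, 169, 33, 149, 508], [177, 350, 8, 29, 109]]
tail col row200 421 min 57
```

View pics/wlast.png

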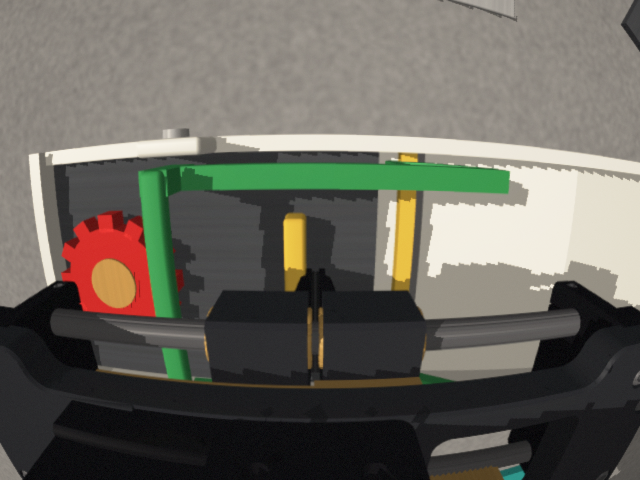

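The tail is clear of the kerb (gap at columns 378-397). The push met about 22 N at the calculated home position, so I'll back off, lift clear and check.

Emit:
move_arm(
  moves=[
    {"travel":[0.3,0,-0.2],"angular":[0,0,0]},
    {"travel":[0.5,0,-0.3],"angular":[0,0,0]},
    {"travel":[0.5,0,-2],"angular":[0,0,0]},
    {"travel":[0.5,0,-6],"angular":[0,0,0]},
    {"travel":[0.5,0,-11],"angular":[0,0,0]},
    {"travel":[0.5,0,-16],"angular":[0,0,0]},
    {"travel":[5,0,-20],"angular":[0,0,0]},
    {"travel":[10,0,-20],"angular":[0,0,0]},
    {"travel":[15,0,-20],"angular":[0,0,0]},
    {"travel":[20,0,-20],"angular":[0,0,0]},
    {"travel":[25,0,-20],"angular":[0,0,0]},
    {"travel":[30,0,-20],"angular":[0,0,0]},
    {"travel":[30,0,-20],"angular":[0,0,0]},
    {"travel":[30,0,-20],"angular":[0,0,0]},
    {"travel":[30,0,-20],"angular":[0,0,0]},
  ],
)

```text
clock: 11.9
eef_pos: [0.5819, -0.2585, 0.2545]
tool_rot: [[0.13, -0.991, -0.001], [-0.991, -0.13, 0.0], [-0.0, 0.001, -1.0]]
ft_force: [0.5, 0.3, 0.7]
finger_gap: 0.0007
```

```bash
python3 - <<'E'
from h import *
q=np.load('dock.npy');a=q[2]
t=read_camera('top');s=read_camera('scene')
W=lambda x,y,z:[q[0]+np.cos(a)*x-np.sin(a)*y,q[1]+np.sin(a)*x+np.cos(a)*y,z]
A=cv2.resize(t['img'][190:290,230:430],None,fx=4,fy=4,interpolation=cv2.INTER_CUBIC)
B=cv2.resize(s['img'][215:290,270:420],None,fx=16/3,fy=16/3,interpolation=cv2.INTER_CUBIC)[:400]
B=cv2.resize(B,(400,200)) if 0 else B
out=np.vstack([A,B[200:,:800]]) if 0 else A
# numeric: yellow/brass/green in top
i=t['img'].astype(int)
def dk(u,v,z):
    w=ray(t,u,v,z);d=w[:2]-q[:2];return (1e3*np.array([np.cos(a)*d[0]+np.sin(a)*d[1],-np.sin(a)*d[0]+np.cos(a)*d[1]])).round(1)
m=((i[...,0]>140)&(i[...,1]>110)&(i[...,2]<110)).astype(np.uint8);m[:190]=0;m[290:]=0;m[:,:230]=0;m[:,430:]=0
n,l,st,c=cv2.connectedComponentsWithStats(m)
for k in range(1,n):
    if st[k][4]>8: print('yellow',st[k].tolist(),'bar z38',dk(*c[k],.038),'hub z36',dk(*c[k],.036),'kerb z22',dk(*c[k],.022))
print('expect bar centre y=164, hub y=262, kerb 108')
for n,X in [('pawl end low L',(.058,.07,.043)),('pawl R',(-.058,.07,.043))]: print(n,proj(t,W(*X)).round(1),proj(s,W(*X)).round(1))
for p,nm in((t,'top'),(s,'scene')):
    for n in('spool','scraper','glue_jar','mug','gate'):
        r=find_in(n,p); print(nm,n,[x['bbox'] for x in r[:1]])
save(np.vstack([A[:280],B[20:340]]),'end.png')
E
```

```text
yellow [319, 220, 9, 40, 107] bar z38 [ -0.3 106.8] hub z36 [-1.000e-01  1.067e+02] kerb z22 [  1.4 106.3]
yellow [298, 227, 7, 28, 125] bar z38 [  2.6 164.2] hub z36 [  2.8 164.2] kerb z22 [  4.3 164.3]
yellow [258, 239, 12, 11, 95] bar z38 [  2.9 261.7] hub z36 [  3.1 261.8] kerb z22 [  4.6 262.8]
expect bar centre y=164, hub y=262, kerb 108
pawl end low L [335.2 214.9] [302.7 240.7]
pawl R [340.3 259.5] [327.5 222. ]
top spool [[480.4, 174.1, 36.2, 56.6]]
top scraper [[318.7, 111.2, 22.5, 69.0]]
top glue_jar [[110.9, 253.6, 29.6, 27.2]]
top mug [[470.6, 271.5, 34.5, 30.8]]
top gate [[276.9, 216.1, 65.3, 50.8]]
scene spool [[187.3, 179.0, 53.2, 42.2]]
scene scraper [[226.8, 262.1, 61.6, 43.5]]
scene glue_jar [[472.8, 287.9, 29.6, 38.5]]
scene mug [[252.6, 157.1, 29.3, 31.8]]
scene gate [[302.9, 221.5, 66.3, 37.9]]
```

View pics/end.png

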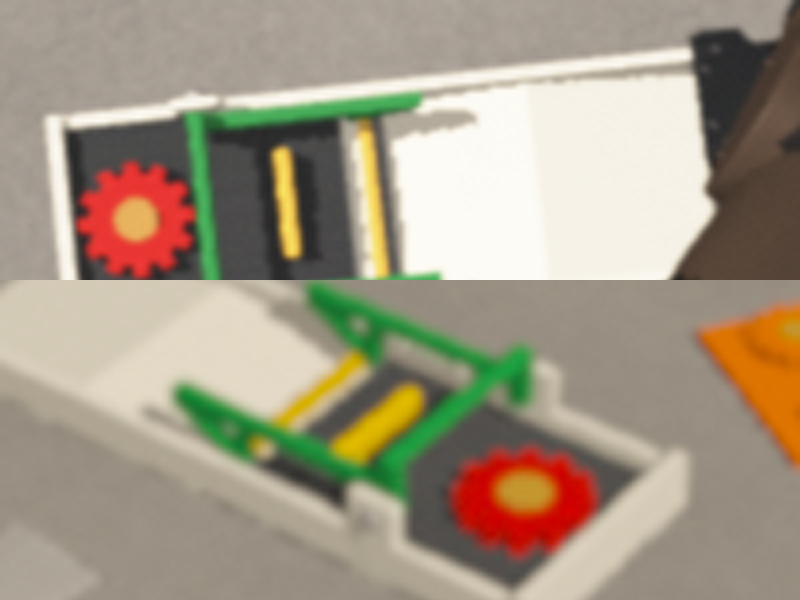

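The plate looks home: bar at y = 164.2 and hub at 261.7, against 164 and 262 expected. I'll compare the gate's green pixels with the starting (shut) image.

```bash
python3 - <<'E'
from h import *
for n in('scene','top'):
    a=cv2.cvtColor(cv2.imread(f'pics/{n}1.png'),cv2.COLOR_BGR2RGB).astype(int);b=read_camera(n)['img'].astype(int)
    g=lambda i:((i[...,1]-i[...,0]>40)&(i[...,1]-i[...,2]>25))
    A,B=g(a),g(b)
    for M in(A,B):
        M[:200]=0;M[290:]=0;M[:,:265]=0;M[:,390:]=0
        ys,xs=np.where(M);print(n,M.sum(),xs.min(),xs.max(),ys.min(),ys.max(),round(xs.mean(),2),round(ys.mean(),2))
    print('IoU',(A&B).sum()/(A|B).sum())
    for dy in(-2,-1,1,2): print(dy,(A&np.roll(B,dy,0)).sum()/(A|B).sum())
E
```

```text
scene 535 302 369 219 258 337.72 238.75
scene 582 303 369 219 259 339.02 239.72
IoU 0.8585690515806988
-2 0.6023294509151415
-1 0.7470881863560732
1 0.7271214642262895
2 0.56738768718802
top 562 277 340 213 266 303.54 240.04
top 678 276 340 213 267 299.99 240.55
IoU 0.7816091954022989
-2 0.521551724137931
-1 0.6824712643678161
1 0.6738505747126436
2 0.5114942528735632
```

The gate outline matches the initial shut one to within a pixel, and the pawl end is where a shut gate should put it. Handing in.

```bash
python3 -c "
from bench import *
print(finish_job(), state()['clock'])"
```

```text
the job is handed in; nothing more can be done
the job is handed in; nothing more can be done
```

The plate is parked home in its dock with the gate shut behind it, and the job is handed in. It took about 12 s of the 40 s; no verdict was reported.

With the fingers closed, I pressed the tail down to rock the nose over the kerb. I then pushed on the yellow bar, and the plate's front edge lifted the gate. The plate slid on until it met about 22 N at the back stop, and I withdrew the arm clear.

**Last checks:**
- **Plate position:** the bar was at dock y = 164.2 mm and the gear hub at 261.7 mm. That puts the plate's middle at about 214 mm, which is home.
- **Sideways offset:** about +3 mm from the dock's middle line, within the 6 mm allowed.
- **Flatness:** the tail is clear of the kerb and the plate looks flat, but I judged this from the pictures and did not measure it.
- **Gate:** its outline matches the shut one from the start to within about 1 pixel.
- **Bystanders:** the scene-camera boxes are within about 4 pixels of the start. The top-camera spool box differed from the start, most likely because the arm was partly in front of it, and the mug box came out narrower too.

**Unexplained reading:** at several points while pushing I saw 20–26 N upward on the fingers, more than I expected. I put it down to friction against the bar and did not confirm that. I saw no sign of the robot touching the gate.

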